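Put the condiment rack back in order of height

ROBOT

A 7-joint arm with a two-finger parallel gripper is mounted at the origin on a cart in front of the work surface, level with it; the furniture and walls round the work are solid. World frame = base frame: x ahead of the robot, y to its left, z up, the work surface at z = 0. Lengths are in mm, angles in rad, forces in N, time in s.
With the tool pointing down it reaches from about 425 to 875 mm from the base axis. Payload 9.9 kg.
Tool frame: the origin (TCP) lies midway between the tips of the shut fingers; the grasp point (between the pads) lies tcp_to_grasp behind it (tcp_to_grasp is the distance from the TCP to the grasp point, in mm); z points along the fingers, y is the line along which they close (so a half turn about z gives the same grasp; the last joint's range is limited). The gripper opens to 85 mm and grips with 20 to 120 N. Pads are 22 mm wide; open, the fingers measure 114 mm over their backs; the gripper's body (76 mm by 85 mm) begins 54 mm behind the grasp point. The pads swing forward as they close: fully open they stand 13 mm farther back than shut.
Start: joints at [-1.352, 0.576, 0.025, 1.437, -0.015, 1.129, -0.057], TCP at [201.274, 644.296, 231.289] pointing down, gripper open.
Joint ranges: [-2.76, 2.76], [-0.34, 2.15], [-1.52, 1.57], [0.19, 2.46], [-1.09, 4.23], [0.17, 1.99], [-2.82, 2.82]. Speed limits (rad/s): [2.22, 2.22, 3.01, 3.01, 3.14, 3.14, 3.14].

INTERFACE

Orientations are given as [roll, pitch, yaw] about the fixed x, y, z axes, in that order (R = Rz(yaw) Ry(pitch) Rx(roll)).
In Python, from rig import observe, grab_frame, get_calibration, job_done, tcp_to_grasp gives the robot as it stands. The module is installed in compiled form; this text tells all that it offers.
- The arm moves only by the tool send_rows, never from a script. Its argument "deltas" is a list of rows, each an object with "translation": the shift along the tool's x, y, z in m, a list of three; "twist": the turn, a rotation vector about the tool's x, y, z in degrees, a list of three; "hand": the finger opening in m, from 0 to 0.0854. A call has 1 to 8 rows; each row is the pose to reach, as a shift and turn from the pose commanded when the call began, along the tool's axes at that moment; what a row does not reach only later rows make up. A row lasts 1/10 s, in which the tool goes at most 50 mm and 8.59 degrees, less where a joint would pass 70% of its speed; a pose out of reach is approached as far as the arm can. A call with a gripper value outside its range is refused whole. The fingers move at their own pace and stop on an object; "newtons" is the grip in N (left out, the last holds). Time passes only in rows, so rows that repeat a pose let the fingers close. It gives the time, the measured TCP pose, the force, the opening and the grip force at its end, in the units of the state.
- observe(): the state, without advancing time (a new reading comes with each control period).
- grab_frame(name): name is "scene" or "top" or "wrist"; returns (picture, depth): 420x560x3 uint8, red, green, blue; 420x560 float32, mm along the optical axis (not along the pixel's ray), 0 where there is no reading.
- get_calibration(name): a dict with "mtx" (3x3 intrinsics, pixels), "rvec" (rotation vector, rad) and "tvec" (3), from world to camera coordinates, as OpenCV has them; the wrist camera has in their place "tool_from_camera" (4x4, takes a point from camera to tool coordinates, whose origin is the TCP and whose axes are the flange's). Camera axes: x right, y down, z forward; pixel columns grow to the right and rows downward; lengths in mm; the calibration is good to about 2 mm. The wrist camera is an equidistant fisheye: a pixel r from the principal point sees the ray r / f radians off the axis. A picture is of the moment at which its call begins: read the wrist's pose just before it. get_calibration takes no time and is no camera call.
- job_done(): hands the job in; it is judged then, once.
The state is a dict: "clock": time; "q": joint angles; "qd": joint speeds; "tau": joint torques, N m; "tcp_pos": TCP position; "tcp_rot": TCP orientation; "wrist_force": force on the tool from outside, world axes, zero at the start; "wrist_torque": the same for the moment, N m; "opening": finger opening in mm; "grasp_force": force on a finger pad.
Only numpy, scipy, OpenCV 4.12 (cv2) and the standard library are available. Lean on these libraries where they do the work, as an engineer would, in place of code of your own. Each camera call takes 0.05 s, during which the arm holds its last target. There are 200 camera calls.

TASK

Put the condiments back in their rack in order of height: the row must step down, well by well, from the tall green oil bottle, which already stands in its proper well at one end and stays there, to the shortest of the five at the other end. The vinegar cruet, spice jar and salt shaker are still out on the worktop, and the pepper mill was put back in the wrong well; in the end all five stand upright in the rack, one to a well, let go and at rest. Leave the egg cup and the egg timer standing where they are.

Things in the scene. Friction and masses are not known exactly. Their poses are not given: they have to be found in the camera images.
- rack: Low beech condiment rack, fixed, 452 (its y axis) x 100 (x) x 32 mm high, a small steel bow handle at each end. In its top a row of five equal round wells, 76 mm across, 22 mm deep (level floor 10 mm above the worktop); their centres lie at x = 0, y = -172, -86, 0, +86, +172 mm. Origin: centre of its underside, on the worktop; z up.
- oil_bottle: Dark green glass oil bottle with white paper label and steel pourer, 59 mm across, 243 mm high, 0.45 kg; the tallest of the five. It stands in one of the two end wells of the rack (either one) and belongs there. Origin: centre of its underside; z up along its axis.
- vinegar_cruet: Dark brown glass vinegar cruet with white label and thin pale pourer, 163 mm high, about 0.28 kg; second tallest. Round body 53 mm across up to about 95 mm, then a sloping shoulder to a neck 26 mm across from 118 to 139 mm, then the pourer. Starts on the worktop. Origin: centre of its underside; z up along its axis.
- pepper_mill: Brown wooden pepper mill of turned shape with a small metal knob on top, 150 mm high, about 0.18 kg; third tallest. 58 mm across at its foot and, to the fingers, over its lower 108 mm; round head 50 mm across from 109 to 139 mm. Starts in the rack's other end well, farthest from the oil bottle. Origin: centre of its underside; z up along its axis.
- spice_jar: Round glass spice jar with printed label and dark brown screw cap, 41 mm across, 105 mm high, about 0.11 kg; fourth tallest. Starts on the worktop. Origin: centre of its underside; z up along its axis.
- salt_shaker: Round grey-and-clear salt shaker with a pierced dome top, 90 mm high, about 0.10 kg; the shortest of the five. Body 44 mm across up to about 66 mm, above that the top, 34 mm across. Starts on the worktop. Origin: centre of its underside; z up along its axis.
- egg_cup: White stoneware egg cup, 47 mm across, 58 mm high, loose on the worktop among the condiments; it is not part of the row. Origin: centre of its underside.
- egg_timer: Wind-up egg timer, white foot and dark domed top, 64 mm across, 50 mm high, loose on the worktop among the condiments; it is not part of the row. Origin: centre of its underside.

How it is judged:
By the outcome, as a careful person would: the job done as asked, in the order asked, and still so for the second after the job is handed in, with the robot touching nothing.
It also fails if it takes over 109 s, if anything falls off the work surface, if the arm or the gripper's body presses on something with over 40 N, if the wrist force passes 120 N, or if a joint passes its speed limit or range.

## Working session

There is one attempt and no reset: what is moved stays moved. The work goes in short steps, Python scripts to look and compute and a tool call to move; the robot and the scene stay as the last step left them, time stands still between calls to the robot, and variables do not carry over. Pictures are saved under pics/ and viewed, at most 14 in all, crops included, and the job is handed in when it is done.

Besides the shell and the picture viewer there is one more tool, called after ">>>" by a JSON object that holds its "api" and its "payload". send_rows: Moves the arm, as the interface text tells. Its arguments: {"type":"object","properties":{"deltas":{"type":"array","items":{"type":"object","properties":{"translation":{"type":"array","items":{"type":"number"}},"twist":{"type":"array","items":{"type":"number"}},"hand":{"type":"number"}}}},"newtons":{"type":"number"}},"required":["deltas"]}

```bash
mkdir -p pics
python3 - <<'E'
from rig import *
import cv2,numpy as np
s=observe();print({k:np.round(v,3) for k,v in s.items()}, tcp_to_grasp if not callable(tcp_to_grasp) else tcp_to_grasp())
for n in("scene","top"):
    p,d=grab_frame(n);cv2.imwrite(f"pics/{n}0.png",p[:,:,::-1]);np.save(f"pics/{n}0.npy",d);print(n,get_calibration(n),(d>0).mean())
print(get_calibration("wrist"))
E
```

```text
{'clock': np.float64(0.0), 'q': array([-1.352,  0.577,  0.025,  1.438, -0.015,  1.129, -0.057]), 'qd': array([-0.001, -0.001,  0.001,  0.002, -0.001, -0.002,  0.001]), 'tau': array([-0.0000e+00, -7.6575e+01,  2.2510e+00, -2.8598e+01,  1.5000e-02,
        1.3000e-02, -0.0000e+00]), 'tcp_pos': array([201.127, 643.85 , 230.43 ]), 'tcp_rot': array([-3.14 ,  0.   ,  2.839]), 'wrist_force': array([-0.92 , -0.218, -0.845]), 'wrist_torque': array([ 0.035, -0.048,  0.064]), 'grasp_force': np.float64(0.0), 'opening': np.float64(85.197)} 18.700000000000003
scene {'mtx': array([[418.765739  ,   0.        , 281.48283682],
       [  0.        , 418.765739  , 210.42896562],
       [  0.        ,   0.        ,   1.        ]]), 'rvec': array([ 2.02342282, -0.4905201 ,  0.27036213]), 'tvec': array([-376.26193408,  140.00906973, 1146.81679792])} 0.9620790816326531
top {'mtx': array([[404.92227699,   0.        , 285.18886945],
       [  0.        , 404.92227699, 213.41215841],
       [  0.        ,   0.        ,   1.        ]]), 'rvec': array([ 2.14343379, -2.13957837,  0.13256638]), 'tvec': array([  38.86375414,  445.0448805 , 1171.20642114])} 0.9961522108843538
{'mtx': array([[325.1922621 ,   0.        , 270.61031344],
       [  0.        , 325.1922621 , 205.29964229],
       [  0.        ,   0.        ,   1.        ]]), 'tool_from_camera': array([[ 1.06322640e-03, -9.57857607e-01, -2.87241491e-01,
         7.26257990e+01],
       [ 9.99998980e-01,  1.29234255e-03, -6.08041765e-04,
        -8.32681524e-01],
       [ 9.53631830e-04, -2.87240551e-01,  9.57858004e-01,
        -1.43621584e+02],
       [ 0.00000000e+00,  0.00000000e+00,  0.00000000e+00,
         1.00000000e+00]])}
```

View pics/scene0.png

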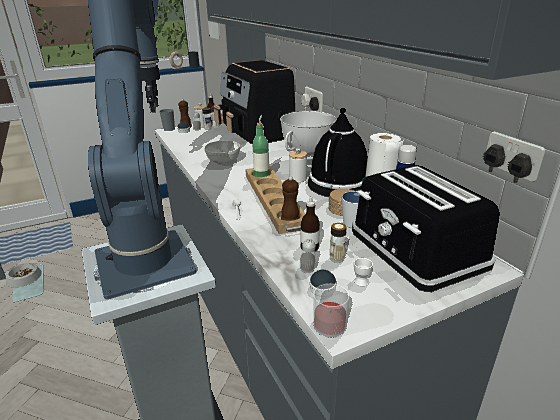

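View pics/top0.png

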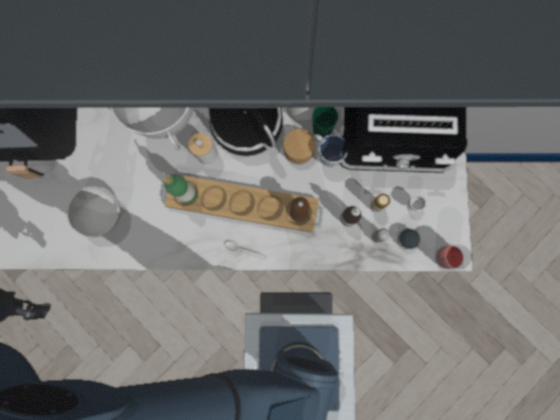

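The scene view shows the oil bottle at (261,150) and the mill at (290,200), in the rack's end wells. The cruet is at (311,225), the spice jar at (338,242), the salt shaker at (308,258), the egg cup at (363,268) and the timer at (323,283). In the top view the rack runs from (165,190) to (318,218). The cruet is at (352,215), spice at (382,201), egg cup at (418,203), salt at (381,236) and timer at (410,238).

```bash
cat > h.py <<'E'
import numpy as np,cv2
from rig import *
from scipy.spatial.transform import Rotation as R
def ext(n):
    c=get_calibration(n);return c["mtx"],cv2.Rodrigues(c["rvec"])[0],c["tvec"]
def cloud(n,d):
    K,r,t=ext(n);v,u=np.mgrid[0:420,0:560]
    P=np.stack([(u-K[0,2])/K[0,0]*d,(v-K[1,2])/K[1,1]*d,d],-1)
    return (P-t)@r
def ray(n,uv):
    K,r,t=ext(n);d=np.array([(uv[0]-K[0,2])/K[0,0],(uv[1]-K[1,2])/K[1,1],1])@r
    return -r.T@t,d
def onplane(n,uv,z):
    o,d=ray(n,uv);return o+d*(z-o[2])/d[2]
def proj(n,p):
    K,r,t=ext(n);q=K@(r@np.array(p,float)+t);return q[:2]/q[2]
def tri(a,b):
    (o1,d1),(o2,d2)=a,b
    s=np.linalg.lstsq(np.stack([d1,-d2],1),o2-o1,rcond=None)[0]
    p,q=o1+s[0]*d1,o2+s[1]*d2;return (p+q)/2,np.linalg.norm(p-q)
def wpose(s):
    T=np.eye(4);T[:3,:3]=R.from_euler('xyz',s["tcp_rot"]).as_matrix();T[:3,3]=s["tcp_pos"];return T
def wcloud(s,d):
    c=get_calibration("wrist");K=c["mtx"];v,u=np.mgrid[0:420,0:560]
    x=u-K[0,2];y=v-K[1,2];r=np.hypot(x,y);th=np.minimum(r/K[0,0],1.5);k=np.tan(th)/np.maximum(r,1e-6)
    P=np.stack([x*k*d,y*k*d,d,np.ones_like(d)],-1)
    return (P@(wpose(s)@c["tool_from_camera"]).T)[...,:3]
E
python3 - <<'E'
from h import *
for n in("scene","top"):
    P=cloud(n,np.load(f"pics/{n}0.npy"))
    m=(P[...,2]>25)&(P[...,0]>400)&(P[...,0]<760)&(abs(P[...,1])<560)&(P[...,2]<300)
    k,l,st,ce=cv2.connectedComponentsWithStats(m.astype(np.uint8))
    print(n,"table z",np.median(P[(abs(P[...,2])<15)][:,2]))
    for i in range(1,k):
        if st[i,4]<25: continue
        Q=P[l==i];print(ce[i].round(),st[i],"c",np.median(Q,0).round(),"lo",np.percentile(Q,3,axis=0).round(),"hi",np.percentile(Q,97,axis=0).round())
# tops: known pixels -> cloud
d=np.load("pics/top0.npy");P=cloud("top",d)
for nm,uv in dict(cruet=(352,215),spice=(382,201),cup=(418,203),salt=(381,236),timer=(410,238),red=(451,257),mill=(299,209),oil=(176,185)).items():
    Q=P[uv[1]-12:uv[1]+13,uv[0]-12:uv[0]+13].reshape(-1,3);zt=np.percentile(Q[:,2],99.5)
    S=Q[Q[:,2]>zt-12];print(nm,zt.round(),S.mean(0).round(),np.ptp(S,0).round(),len(S))
# rack plane
m=(P[...,2]>24)&(P[...,2]<38)&(P[...,0]>400)&(P[...,0]<720)&(P[...,1]<450)&(P[...,1]>-100)
k,l,st,ce=cv2.connectedComponentsWithStats(m.astype(np.uint8))
i=1+st[1:,4].argmax();Q=P[l==i];print(st[i],cv2.minAreaRect(Q[:,:2].astype(np.float32)),np.median(Q[:,2]))
E
```

```text
scene table z -0.8507510500980807
[393. 202.] [  280   108   212   178 17292] c [ 642. -290.  139.] lo [ 578. -463.   32.] hi [754. 346. 208.]
[282. 191.] [ 245  115   75  129 2653] c [449.   5.  71.] lo [ 409. -176.   27.] hi [529. 339. 193.]
[228. 155.] [217 147  23  14 182] c [442. 532.  47.] lo [403. 522.  27.] hi [495. 550.  65.]
[338. 239.] [330 223  16  33 477] c [ 462. -248.   74.] lo [ 451. -256.   28.] hi [ 484. -224.  105.]
[363. 267.] [354 258  19  19 296] c [ 472. -346.   47.] lo [ 450. -369.   31.] hi [ 493. -325.   57.]
top table z 1.1851392094457665
[384. 137.] [ 283  107  185   65 9769] c [ 638. -236.  166.] lo [ 578. -428.   33.] hi [741.  14. 200.]
[154. 121.] [ 111  108   83   42 1942] c [707. 421.  98.] lo [636. 307.  59.] hi [756. 500. 194.]
[246. 127.] [ 209  108   73   46 2702] c [670. 148. 143.] lo [632.  65.  30.] hi [724. 246. 220.]
[203. 147.] [189 133  28  30 617] c [627. 277. 105.] lo [603. 250.  33.] hi [663. 310. 122.]
[238. 201.] [ 163  172  159   57 3403] c [479. 196.  34.] lo [410. -43.  28.] hi [541. 375. 213.]
[116. 210.] [107 190  14  39 126] c [
[... 203 characters left out ...]
51.   40.] lo [ 453. -367.   26.] hi [ 494. -325.   62.]
[351. 215.] [341 206  21  20 322] c [ 428. -144.  101.] lo [ 410. -170.   35.] hi [ 453. -126.  153.]
cruet 163.0 [ 435. -151.  157.] [16. 13. 15.] 17
spice 1222.0 [ 278.   20. 1222.] [0. 0. 0.] 5
cup 63.0 [ 468. -337.   91.] [ 218.  390. 1171.] 69
salt 93.0 [ 379. -232.  110.] [ 119.  274. 1141.] 99
timer 55.0 [ 370. -320.   59.] [ 117.  367. 1180.] 208
red 1222.0 [ 278.   20. 1222.] [0. 0. 0.] 5
mill 162.0 [448.  -1. 180.] [ 187.   33. 1073.] 41
oil 253.0 [457. 262. 472.] [238. 317. 981.] 13
[ 165  176  157   53 2354] ((477.92742919921875, 165.497314453125), (462.5060729980469, 101.0998306274414), 80.18795013427734) 32.53150275577253
```

```bash
cat >> h.py <<'E'
def go(x,y,z,yawdeg,s=None):
    "translation (m) and twist (deg) from measured pose to tool-down pose"
    s=s or observe();T=wpose(s);t=T[:3,:3].T@(np.array([x,y,z])-T[:3,3])/1000
    G=R.from_euler('xyz',[np.pi,0,np.radians(yawdeg)]).as_matrix()
    w=R.from_matrix(T[:3,:3].T@G).as_rotvec(degrees=True)
    print("pos",T[:3,3].round(1),"rot",np.degrees(s["tcp_rot"]).round(1),"-> t",t.round(4),"w",w.round(1),"q7",s["q"][6].round(2),"t=",s["clock"].round(2))
E
python3 -c "
from h import *
go(390,280,330,120);go(420,-90,330,80)"
```

```text
Traceback (most recent call last):
  File "h.py", line 33, in go
    print("pos",T[:3,3].round(1),"rot",np.degrees(s["tcp_rot"]).round(1),"-> t",t.round(4),"w",w.round(1),"q7",s["q"][6].round(2),"t=",s["clock"].round(2))
                                                                                                                                       ^^^^^^^^^^^^^^^^
AttributeError: 'float' object has no attribute 'round'
```

```bash
sed -i 's/s\["clock"\].round(2)/s["clock"]/;s/s\["q"\]\[6\].round(2)/round(float(s["q"][6]),2)/' h.py
python3 -c "
from h import *
go(390,280,330,120);go(420,-90,330,80)"
```

```text
pos [201.2 643.9 230.5] rot [-179.9    0.   162.7] -> t [-0.2888 -0.2912 -0.099 ] w [-0.1  0.  42.7] q7 -0.06 t= 0.1
pos [201.2 643.9 230.5] rot [-179.9    0.   162.7] -> t [-0.4277 -0.6354 -0.0985] w [-0.1  0.1 82.7] q7 -0.06 t= 0.1
```

>>> {"api": "send_rows", "payload": {"deltas": [{"translation": [-0.289,-0.291,-0.099],"twist": [0,0,42.7],"hand": 0.07},{"translation": [-0.289,-0.291,-0.099],"twist": [0,0,42.7],"hand": 0.07},{"translation": [-0.289,-0.291,-0.099],"twist": [0,0,42.7],"hand": 0.07},{"translation": [-0.289,-0.291,-0.099],"twist": [0,0,42.7],"hand": 0.07},{"translation": [-0.289,-0.291,-0.099],"twist": [0,0,42.7],"hand": 0.07},{"translation": [-0.289,-0.291,-0.099],"twist": [0,0,42.7],"hand": 0.07},{"translation": [-0.289,-0.291,-0.099],"twist": [0,0,42.7],"hand": 0.07},{"translation": [-0.289,-0.291,-0.099],"twist": [0,0,42.7],"hand": 0.07}]}}

```text
clock: 0.9
tcp_pos: [380.9, 297.3, 325.5]
tcp_rot: [-3.141, -0.0, 2.094]
wrist_force: [0.7, 0.1, 0.4]
opening: 70.1
grasp_force: 0.0
```

```bash
python3 -c "
from h import *
go(420,-90,330,80)"
```

```text
pos [380.9 297.3 325.5] rot [-180.   -0.  120.] -> t [-0.3551 -0.1596 -0.0045] w [-0. -0. 40.] q7 -0.15 t= 0.9
```

>>> {"api": "send_rows", "payload": {"deltas": [{"translation": [-0.335,-0.159,0],"twist": [0,0,40],"hand": 0.07},{"translation": [-0.335,-0.159,0],"twist": [0,0,40],"hand": 0.07},{"translation": [-0.335,-0.159,0],"twist": [0,0,40],"hand": 0.07},{"translation": [-0.335,-0.159,0],"twist": [0,0,40],"hand": 0.07},{"translation": [-0.335,-0.159,0],"twist": [0,0,40],"hand": 0.07},{"translation": [-0.335,-0.159,0],"twist": [0,0,40],"hand": 0.07},{"translation": [-0.335,-0.159,0],"twist": [0,0,40],"hand": 0.07},{"translation": [-0.335,-0.159,0],"twist": [0,0,40],"hand": 0.07}]}}

```text
clock: 1.7
tcp_pos: [409.3, -74.9, 325.5]
tcp_rot: [3.141, 0.001, 1.391]
wrist_force: [-0.9, 0.3, 0.3]
opening: 70.1
grasp_force: 0.0
```

>>> {"api": "send_rows", "payload": {"deltas": [{"translation": [0,0,0],"twist": [0,0,0],"hand": 0.07},{"translation": [0,0,0],"twist": [0,0,0],"hand": 0.07}]}}

```text
clock: 1.9
tcp_pos: [409.9, -70.2, 325.0]
tcp_rot: [-3.141, -0.0, 1.394]
wrist_force: [1.1, 0.9, -0.5]
opening: 70.1
grasp_force: 0.0
```

Run:
```python
from h import *
s=observe();p,d=grab_frame("wrist");cv2.imwrite("pics/w1.png",p[:,:,::-1]);np.save("pics/w1.npy",d)
P=wcloud(s,d);np.save("pics/w1P.npy",P);print(s["tcp_pos"],s["tcp_rot"],s["opening"])
zz=P[...,2];print("table",np.median(zz[abs(zz)<15]))
m=(zz>22)&(P[...,0]>300)&(P[...,0]<560)&(P[...,1]>-480)&(P[...,1]<400)&(zz<280)
k,l,st,ce=cv2.connectedComponentsWithStats(m.astype(np.uint8))
for i in range(1,k):
    if st[i,4]<60: continue
    Q=P[l==i];zt=np.percentile(Q[:,2],98);S=Q[Q[:,2]>zt-10];print(ce[i].round(),st[i],"ztop",zt.round(1),"top",S.mean(0).round(1),"lo",np.percentile(Q,2,axis=0).round(),"hi",np.percentile(Q,98,axis=0).round())
```

```text
[409.85461753 -70.24150335 324.97478964] [-3.14106854e+00 -1.37380022e-04  1.39435143e+00] 70.06408340323868
table 1.297364791178211
[291.  84.] [ 252    0   77  159 7957] ztop 150.0 top [451.9  -2.3 146.9] lo [400. -61.  24.] hi [513. 143. 150.]
[301. 227.] [ 280  198   42   62 1925] ztop 161.2 top [ 435.3 -149.4  159.3] lo [ 412. -159.   31.] hi [ 458. -126.  161.]
[332. 274.] [ 316  250   30   52 1107] ztop 107.5 top [ 467.  -231.3  105.6] lo [ 453. -250.   26.] hi [ 488. -215.  107.]
[273. 300.] [ 256  260   39   76 2008] ztop 90.0 top [ 382.  -234.6   86.7] lo [ 346. -339.   24.] hi [ 400. -217.   90.]
[339. 327.] [325 312  30  30 673] ztop 59.9 top [ 473.9 -347.3   55.9] lo [ 453. -368.   29.] hi [ 495. -324.   60.]
```

View pics/w1.png

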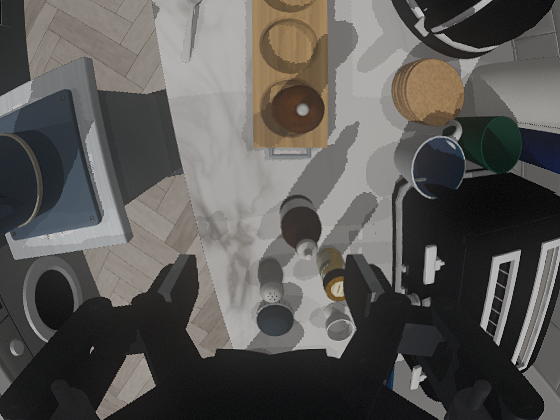

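Wrist view: mill knob at (303,109), cruet pourer at (306,247), spice cap at (337,289), salt at (271,293), timer at (275,320) and egg cup at (340,328). The depth readings agree with the top view to about 2 mm.

```bash
python3 -c "
from h import *
go(451,-3,200,80)"
```

```text
pos [409.9 -69.5 324.9] rot [-180.   -0.   80.] -> t [0.0726 0.029  0.1249] w [-0. -0. -0.] q7 -0.0 t= 1.95
```

>>> {"api": "send_rows", "payload": {"deltas": [{"translation": [0.073,0.029,0.05],"twist": [0,0,0],"hand": 0.07},{"translation": [0.073,0.029,0.1],"twist": [0,0,0],"hand": 0.07},{"translation": [0.073,0.029,0.13],"twist": [0,0,0],"hand": 0.07},{"translation": [0.073,0.029,0.13],"twist": [0,0,0],"hand": 0.07},{"translation": [0.073,0.029,0.13],"twist": [0,0,0],"hand": 0.07},{"translation": [0.073,0.029,0.13],"twist": [0,0,0],"hand": 0.07}]}}

```text
clock: 2.55
tcp_pos: [451.9, -4.0, 196.8]
tcp_rot: [3.14, -0.0, 1.395]
wrist_force: [0.7, -0.3, 0.2]
opening: 70.0
grasp_force: 0.0
```

```bash
python3 -c "
from h import *
go(451,-3,119,80)
s=observe();p,d=grab_frame('wrist');P=wcloud(s,d);zz=P[...,2]
m=(zz>110)&(abs(P[...,0]-450)<45)&(abs(P[...,1])<45)
k,l,st,ce=cv2.connectedComponentsWithStats(m.astype(np.uint8))
for i in range(1,k):
    if st[i,4]>50:
        Q=P[l==i];print(ce[i],st[i],Q.min(0),Q.max(0),Q[Q[:,2]>153].mean(0))
"
```

```text
pos [451.9  -4.  196.8] rot [179.9  -0.   79.9] -> t [ 0.0008 -0.0011  0.0778] w [ 0.1 -0.  -0.1] q7 0.04 t= 2.55
[270.72211982 213.8297235 ] [ 234  176   74   76 4340] [428.06918883 -26.47469623 111.28244733] [477.75553044  22.82447536 162.19767241] [453.0487025   -1.37151992 159.40362799]
[266.14362972 361.00980904] [  103   254   336   166 26812] [405.01918609 -24.95395459 204.84239262] [494.99302208  19.16133599 303.87145189] [452.68174245   7.93949074 276.20442275]
[ 85.29166667 412.475     ] [ 77 403  16  17 120] [405.02036581   4.44356992 292.69308529] [407.65815179   9.69555935 299.40931118] [405.774059     7.40761951 296.09418475]
```

>>> {"api": "send_rows", "payload": {"deltas": [{"translation": [0.002,0,0.04],"twist": [0,0,0],"hand": 0.07},{"translation": [0.002,0,0.078],"twist": [0,0,0],"hand": 0.07},{"translation": [0.002,0,0.078],"twist": [0,0,0],"hand": 0.07},{"translation": [0.002,0,0.078],"twist": [0,0,0],"hand": 0.04},{"translation": [0.002,0,0.078],"twist": [0,0,0],"hand": 0.04},{"translation": [0.002,0,0.078],"twist": [0,0,0],"hand": 0.04},{"translation": [0.002,0,0.078],"twist": [0,0,0],"hand": 0.04},{"translation": [0.002,0,0.078],"twist": [0,0,0],"hand": 0.04}], "newtons": 40}}

```text
clock: 3.4
tcp_pos: [453.0, -1.8, 119.8]
tcp_rot: [3.138, -0.002, 1.395]
wrist_force: [-1.5, -0.4, 6.4]
opening: 46.7
grasp_force: 39.9
```

>>> {"api": "send_rows", "payload": {"deltas": [{"translation": [0,0,0],"twist": [0,0,0],"hand": 0.04},{"translation": [0,0,-0.02],"twist": [0,0,0],"hand": 0.04},{"translation": [0,0,-0.04],"twist": [0,0,0],"hand": 0.04},{"translation": [0,0,-0.05],"twist": [0,0,0],"hand": 0.04},{"translation": [0,0,-0.05],"twist": [0,0,0],"hand": 0.04}]}}

```text
clock: 3.9
tcp_pos: [453.0, -1.5, 169.4]
tcp_rot: [3.137, -0.002, 1.396]
wrist_force: [-0.1, -0.8, -2.5]
opening: 46.5
grasp_force: 41.9
```

```bash
python3 -c "
from h import *
u=np.array([.1703,.9854]);c=np.array([478,165.5])
w=np.load('pics/w1P.npy')
for k in(-172,-86,0,86,172):print(k,(c+k*u).round(1))
go(478,165.5,168,80)
s=observe();p,d=grab_frame('wrist');cv2.imwrite('pics/w2.png',p[:,:,::-1]);np.save('pics/w2P.npy',wcloud(s,d))
"
```

```text
-172 [448.7  -4. ]
-86 [463.4  80.8]
0 [478.  165.5]
86 [492.6 250.2]
172 [507.3 335. ]
pos [453.   -1.5 169.4] rot [ 1.798e+02 -1.000e-01  8.000e+01] -> t [ 0.1688 -0.0044  0.0017] w [ 0.2 -0.1 -0. ] q7 0.08 t= 3.9
```

View pics/w2.png

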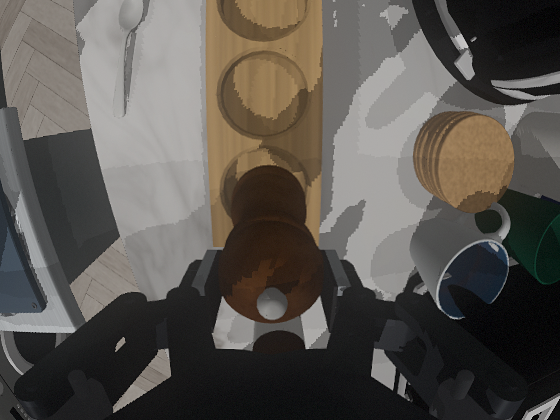

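The mill is held between the fingers, with its knob at (272,303). The target middle well appears as a circle at about (263,93), and the next empty well is behind the mill at about (262,180).

Run:
```python
from h import *
P=np.load('pics/w2P.npy');p=cv2.imread('pics/w2.png')
m=(abs(P[...,2]-33)<5)&(P[...,0]>380)&(P[...,0]<580)&(P[...,1]>20)
Q=P[m];print(len(Q),np.median(Q[:,2]))
# rasterise rack top, find holes as circles
g=np.zeros((400,300),np.uint8)
for x,y,_ in Q: 
    i,j=int(y),int(x-380)
    if 0<=i<400 and 0<=j<300: g[i,j]=255
g=cv2.morphologyEx(g,cv2.MORPH_CLOSE,np.ones((5,5)))
cs,_=cv2.findContours(255-g,cv2.RETR_LIST,cv2.CHAIN_APPROX_NONE)
for c in cs:
    if 2500<cv2.contourArea(c)<7000:(x,y),r=cv2.minEnclosingCircle(c);print("hole",x+380,y,r,cv2.contourArea(c))
# edges of rack sides
for y0 in(60,100,145,190,220):
    r=Q[abs(Q[:,1]-y0)<3];print(y0,r[:,0].min().round(1),r[:,0].max().round(1))
```

```text
9996 32.83282281608359
hole 462.83982849121094 85.29649353027344 37.9737548828125 4303.0
60 408.2 510.0
100 415.3 516.9
145 422.4 524.2Traceback (most recent call last):
  File "<stdin>", line 16, in <module>
    return umr_minimum(a, axis, None, out, keepdims, initial, where)
ValueError: zero-size array to reduction operation minimum which has no identity
```

>>> {"api": "send_rows", "payload": {"deltas": [{"translation": [0.03,0,0],"twist": [0,0,0],"hand": 0.04},{"translation": [0.06,0,0],"twist": [0,0,0],"hand": 0.04},{"translation": [0.09,-0.002,0],"twist": [0,0,0],"hand": 0.04},{"translation": [0.12,-0.003,0],"twist": [0,0,0],"hand": 0.04},{"translation": [0.15,-0.004,0],"twist": [0,0,0],"hand": 0.04},{"translation": [0.172,-0.004,0],"twist": [0,0,0],"hand": 0.04},{"translation": [0.172,-0.004,0],"twist": [0,0,0],"hand": 0.04},{"translation": [0.172,-0.004,0],"twist": [0,0,0],"hand": 0.04}]}}

```text
clock: 4.75
tcp_pos: [477.2, 168.4, 166.4]
tcp_rot: [-3.141, 0.001, 1.396]
wrist_force: [-0.6, -0.4, -2.8]
opening: 46.6
grasp_force: 41.9
```

```bash
cat >> h.py <<'E'
def holes(name):
    s=observe();p,d=grab_frame("wrist");cv2.imwrite(f"pics/{name}.png",p[:,:,::-1]);P=wcloud(s,d);np.save(f"pics/{name}P.npy",P)
    m=(abs(P[...,2]-33)<5)&(P[...,0]>380)&(P[...,0]<580)&(P[...,1]>-80)&(P[...,1]<420)
    g=np.zeros((500,200),np.uint8);Q=P[m];g[(Q[:,1]+80).astype(int),(Q[:,0]-380).astype(int)]=255
    g=cv2.morphologyEx(g,cv2.MORPH_CLOSE,np.ones((7,7)))
    for c in cv2.findContours(255-g,cv2.RETR_LIST,cv2.CHAIN_APPROX_NONE)[0]:
        if 2500<cv2.contourArea(c)<7000:(x,y),r=cv2.minEnclosingCircle(c);print("hole",round(x+380,1),round(y-80,1),"r",round(r,1),cv2.contourArea(c))
    return P
E
python3 -c "
from h import *
go(477.7,168.5,120,80)
holes('w3')
"
```

```text
pos [477.2 168.4 166.4] rot [-1.799e+02  1.000e-01  8.000e+01] -> t [0.0003 0.0005 0.0464] w [-0.1  0.1  0. ] q7 -0.24 t= 4.75
hole 491.9 254.8 r 37.8 4277.0
```

View pics/w3.png

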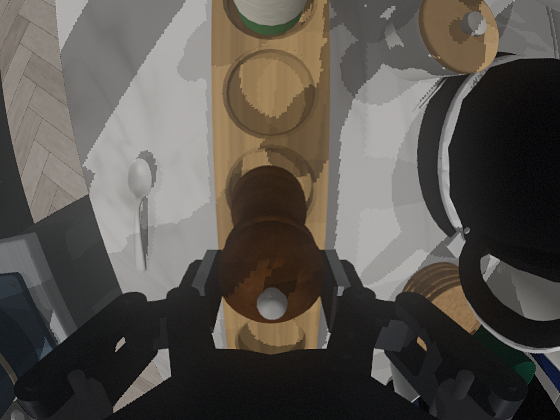

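The mill hangs over the middle well at (270,180). The next well is clear at (269,92), and the oil bottle is beyond it at (267,10).

>>> {"api": "send_rows", "payload": {"deltas": [{"translation": [0.0015,0,0.015],"twist": [0,0,0],"hand": 0.04},{"translation": [0.0015,0,0.03],"twist": [0,0,0],"hand": 0.04},{"translation": [0.0015,0,0.042],"twist": [0,0,0],"hand": 0.04},{"translation": [0.0015,0,0.046],"twist": [0,0,0],"hand": 0.04},{"translation": [0.0015,0,0.046],"twist": [0,0,0],"hand": 0.04},{"translation": [0.0015,0,0.046],"twist": [0,0,0],"hand": 0.04}]}}

```text
clock: 5.4
tcp_pos: [478.3, 169.6, 121.5]
tcp_rot: [3.141, -0.0, 1.395]
wrist_force: [-0.4, 0.6, -1.2]
opening: 46.3
grasp_force: 41.9
```

>>> {"api": "send_rows", "payload": {"deltas": [{"translation": [0,0,0],"twist": [0,0,0],"hand": 0.055},{"translation": [0,0,0],"twist": [0,0,0],"hand": 0.07},{"translation": [0,0,0],"twist": [0,0,0],"hand": 0.07},{"translation": [0,0,-0.04],"twist": [0,0,0],"hand": 0.07},{"translation": [0,0,-0.08],"twist": [0,0,0],"hand": 0.07},{"translation": [0,0,-0.11],"twist": [0,0,0],"hand": 0.07},{"translation": [0,0,-0.11],"twist": [0,0,0],"hand": 0.07}]}}

```text
clock: 6.1
tcp_pos: [480.1, 170.3, 235.0]
tcp_rot: [3.136, -0.004, 1.395]
wrist_force: [-0.4, 0.7, -0.4]
opening: 70.1
grasp_force: 0.0
```

```bash
python3 -c "
from h import *
P=holes('w4');Q=P[(abs(P[...,0]-477)<35)&(abs(P[...,1]-170)<35)&(P[...,2]<175)&(P[...,2]>100)];k=Q[Q[:,2]>155];print('mill knob',k.mean(0),len(k))
go(435,-149,240,-109);go(435,-149,240,161);go(435,-149,240,71)
"
```

```text
hole 491.7 254.6 r 38.2 4326.0
hole 448.8 1.2 r 38.7 4357.5
mill knob [478.10976868 170.07809278 159.52012966] 212
pos [479.  170.3 233. ] rot [179.8  -0.2  80. ] -> t [-0.3221  0.0123 -0.0078] w [   0.3    0.2 -171. ] q7 -0.3 t= 6.15
pos [479.  170.3 233. ] rot [179.8  -0.2  80. ] -> t [-0.3221  0.0123 -0.0078] w [  0.3  -0.  -81. ] q7 -0.3 t= 6.15
pos [479.  170.3 233. ] rot [179.8  -0.2  80. ] -> t [-0.3221  0.0123 -0.0078] w [ 0.2 -0.2  9. ] q7 -0.3 t= 6.15
```

>>> {"api": "send_rows", "payload": {"deltas": [{"translation": [-0.322,0.012,-0.01],"twist": [0,0,-45],"hand": 0.06},{"translation": [-0.322,0.012,-0.01],"twist": [0,0,-60],"hand": 0.06},{"translation": [-0.322,0.012,-0.01],"twist": [0,0,-68],"hand": 0.06},{"translation": [-0.322,0.012,-0.01],"twist": [0,0,-68],"hand": 0.06},{"translation": [-0.322,0.012,-0.01],"twist": [0,0,-68],"hand": 0.06},{"translation": [-0.322,0.012,-0.01],"twist": [0,0,-68],"hand": 0.06},{"translation": [-0.322,0.012,-0.01],"twist": [0,0,-68],"hand": 0.06},{"translation": [-0.322,0.012,-0.01],"twist": [0,0,-68],"hand": 0.06}]}}

```text
clock: 6.95
tcp_pos: [431.8, -154.1, 240.7]
tcp_rot: [-3.14, 0.0, 2.53]
wrist_force: [-0.3, 1.7, -0.2]
opening: 60.4
grasp_force: 0.0
```

```bash
python3 -c "
from h import *
go(435,-149,220,170)"
```

```text
pos [ 431.8 -154.1  240.7] rot [-179.9    0.   144.9] -> t [0.0003 0.006  0.0207] w [ -0.1  -0.  -25.1] q7 1.37 t= 6.95
```

>>> {"api": "send_rows", "payload": {"deltas": [{"translation": [0,0.006,0.02],"twist": [0,0,-25],"hand": 0.06},{"translation": [0,0.006,0.02],"twist": [0,0,-25],"hand": 0.06},{"translation": [0,0.006,0.02],"twist": [0,0,-25],"hand": 0.06},{"translation": [0,0.006,0.02],"twist": [0,0,-25],"hand": 0.06},{"translation": [0,0.006,0.02],"twist": [0,0,-25],"hand": 0.06}]}}

```text
clock: 7.45
tcp_pos: [436.7, -144.3, 220.6]
tcp_rot: [3.141, -0.001, 2.963]
wrist_force: [0.3, 0.4, -0.5]
opening: 59.9
grasp_force: 0.0
```

```bash
cat >> h.py <<'E'
def near(x,y,zlo,zhi,r=35):
    s=observe();p,d=grab_frame("wrist");P=wcloud(s,d)
    Q=P[(np.hypot(P[...,0]-x,P[...,1]-y)<r)&(P[...,2]>zlo)&(P[...,2]<zhi)]
    if len(Q): print("near",len(Q),"mean",Q.mean(0).round(1),"mid",((Q.min(0)+Q.max(0))/2).round(1),"span",np.ptp(Q,0).round(1),"top",Q[:,2].max().round(1))
    return P
E
python3 -c "
from h import *
near(435,-149,140,175);near(435,-149,40,92)
go(435,-149,110,170)"
```

```text
near 821 mean [ 433.  -150.7  150.6] mid [ 435.2 -151.1  152.7] span [22.3 21.9 25.5] top 165.5
near 698 mean [ 417.1 -146.7   75.7] mid [ 430.2 -151.2   66. ] span [43.3 51.1 52. ] top 92.0
pos [ 436.9 -144.2  220.9] rot [180.   -0.  169.8] -> t [ 0.001  -0.005   0.1109] w [ 0.  -0.  -0.2] q7 1.75 t= 7.55
```

>>> {"api": "send_rows", "payload": {"deltas": [{"translation": [0,-0.007,0.03],"twist": [0,0,0],"hand": 0.06},{"translation": [0,-0.007,0.07],"twist": [0,0,0],"hand": 0.06},{"translation": [0,-0.007,0.111],"twist": [0,0,0],"hand": 0.06},{"translation": [0,-0.007,0.111],"twist": [0,0,0],"hand": 0.06},{"translation": [0,-0.007,0.111],"twist": [0,0,0],"hand": 0.02},{"translation": [0,-0.007,0.111],"twist": [0,0,0],"hand": 0.02},{"translation": [0,-0.007,0.111],"twist": [0,0,0],"hand": 0.02},{"translation": [0,-0.007,0.111],"twist": [0,0,0],"hand": 0.02}], "newtons": 50}}

```text
clock: 8.35
tcp_pos: [437.3, -151.3, 112.0]
tcp_rot: [3.141, 0.004, 2.967]
wrist_force: [-1.2, 0.6, 8.6]
opening: 23.4
grasp_force: 48.9
```

>>> {"api": "send_rows", "payload": {"deltas": [{"translation": [0,0,0],"twist": [0,0,0],"hand": 0.02},{"translation": [0,0,0],"twist": [0,0,0],"hand": 0.02},{"translation": [0,0,0],"twist": [0,0,0],"hand": 0.02}]}}

```text
clock: 8.65
tcp_pos: [437.3, -151.3, 112.0]
tcp_rot: [3.141, 0.004, 2.967]
wrist_force: [-0.5, 0.5, 8.2]
opening: 23.4
grasp_force: 48.9
```

>>> {"api": "send_rows", "payload": {"deltas": [{"translation": [0,0,-0.02],"twist": [0,0,0],"hand": 0.02},{"translation": [0,0,-0.05],"twist": [0,0,0],"hand": 0.02},{"translation": [0,0,-0.09],"twist": [0,0,0],"hand": 0.02},{"translation": [0,0,-0.13],"twist": [0,0,0],"hand": 0.02},{"translation": [0,0,-0.16],"twist": [0,0,0],"hand": 0.02},{"translation": [0,0,-0.18],"twist": [0,0,0],"hand": 0.02},{"translation": [0,0,-0.18],"twist": [0,0,0],"hand": 0.02}]}}

```text
clock: 9.35
tcp_pos: [436.9, -151.7, 293.4]
tcp_rot: [3.141, 0.006, 2.967]
wrist_force: [0.9, -0.3, -3.9]
opening: 23.6
grasp_force: 49.8
```

```bash
python3 -c "
from h import *
go(492,254.7,290,170)
s=observe();p,d=grab_frame('wrist');cv2.imwrite('pics/w5.png',p[:,:,::-1])"
```

```text
pos [ 436.9 -151.7  293.4] rot [180.    0.4 170. ] -> t [0.0164 0.4098 0.0035] w [ 0.   0.4 -0. ] q7 1.73 t= 9.35
```

View pics/w5.png

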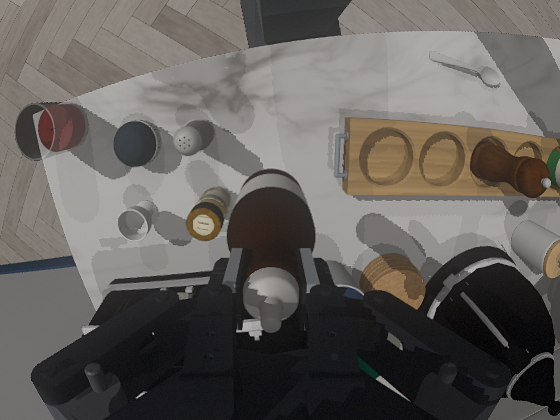

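The cruet hangs upright in the gripper at (270,230). Mill, spice, salt, egg cup and timer are all undisturbed.

>>> {"api": "send_rows", "payload": {"deltas": [{"translation": [0,0.03,0],"twist": [0,0,0],"hand": 0.02},{"translation": [0,0.07,0],"twist": [0,0,0],"hand": 0.02},{"translation": [0,0.11,0],"twist": [0,0,0],"hand": 0.02},{"translation": [0.006,0.15,0],"twist": [0,0,0],"hand": 0.02},{"translation": [0.008,0.19,0],"twist": [0,0,0],"hand": 0.02},{"translation": [0.01,0.23,0],"twist": [0,0,0],"hand": 0.02},{"translation": [0.012,0.27,0],"twist": [0,0,0],"hand": 0.02},{"translation": [0.014,0.31,0],"twist": [0,0,0],"hand": 0.02}]}}

```text
clock: 10.2
tcp_pos: [475.0, 157.8, 288.8]
tcp_rot: [-3.14, -0.002, 2.967]
wrist_force: [0.5, -0.5, -3.9]
opening: 23.7
grasp_force: 50.0
```

>>> {"api": "send_rows", "payload": {"deltas": [{"translation": [0,0.04,0],"twist": [0,0,0],"hand": 0.02},{"translation": [0,0.07,0],"twist": [0,0,0],"hand": 0.02},{"translation": [0.002,0.09,0],"twist": [0,0,0],"hand": 0.02},{"translation": [0.002,0.1,0],"twist": [0,0,0],"hand": 0.02},{"translation": [0.002,0.1,0],"twist": [0,0,0],"hand": 0.02},{"translation": [0.002,0.1,0],"twist": [0,0,0],"hand": 0.02}]}}

```text
clock: 10.8
tcp_pos: [491.2, 253.8, 289.6]
tcp_rot: [-3.14, -0.001, 2.966]
wrist_force: [0.2, -0.3, -3.4]
opening: 23.6
grasp_force: 50.1
```

```bash
python3 -c "
from h import *
go(492,254.7,122,170)
P=near(492,254,90,260,33)
s=observe();p,d=grab_frame('wrist');cv2.imwrite('pics/w6.png',p[:,:,::-1])"
```

```text
pos [491.2 253.8 289.6] rot [-179.9   -0.   169.9] -> t [-0.0007  0.0013  0.1676] w [-0.1 -0.  -0.1] q7 0.89 t= 10.8
near 1694 mean [467.  257.2 230.6] mid [476.  254.3 220.9] span [27.7 50.4 78.1] top 260.0
```

View pics/w6.png

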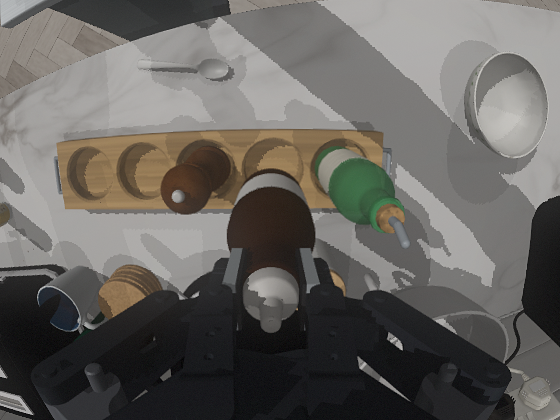

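The cruet is above the free well between the mill at (185,185) and the oil bottle at (355,190), with clear space on both sides.

>>> {"api": "send_rows", "payload": {"deltas": [{"translation": [0,0.001,0.02],"twist": [0,0,0],"hand": 0.02},{"translation": [0,0.001,0.045],"twist": [0,0,0],"hand": 0.02},{"translation": [0,0.001,0.07],"twist": [0,0,0],"hand": 0.02},{"translation": [0,0.001,0.095],"twist": [0,0,0],"hand": 0.02},{"translation": [0,0.001,0.115],"twist": [0,0,0],"hand": 0.02},{"translation": [0,0.001,0.13],"twist": [0,0,0],"hand": 0.02},{"translation": [0,0.001,0.13],"twist": [0,0,0],"hand": 0.02}]}}

```text
clock: 11.6
tcp_pos: [490.6, 254.6, 158.6]
tcp_rot: [-3.139, -0.002, 2.966]
wrist_force: [-0.0, -0.8, -2.5]
opening: 23.4
grasp_force: 50.1
```

>>> {"api": "send_rows", "payload": {"deltas": [{"translation": [0,0,0.015],"twist": [0,0,0],"hand": 0.02},{"translation": [0,0,0.028],"twist": [0,0,0],"hand": 0.02},{"translation": [0,0,0.035],"twist": [0,0,0],"hand": 0.02},{"translation": [0,0,0.035],"twist": [0,0,0],"hand": 0.02},{"translation": [0,0,0.035],"twist": [0,0,0],"hand": 0.02}]}}

```text
clock: 12.1
tcp_pos: [492.0, 256.3, 125.9]
tcp_rot: [3.141, 0.001, 2.967]
wrist_force: [0.0, 0.1, -2.5]
opening: 23.5
grasp_force: 50.1
```

```bash
python3 -c "
from h import *
go(492,254.7,122,170)"
```

```text
pos [492.  256.3 125.9] rot [180.   0. 170.] -> t [-0.0003 -0.0015  0.0039] w [ 0.  0. -0.] q7 0.92 t= 12.1
```

Lower 4 mm more until contact, open, rise.

>>> {"api": "send_rows", "payload": {"deltas": [{"translation": [0,-0.001,0.003],"twist": [0,0,0],"hand": 0.02},{"translation": [0,-0.001,0.0045],"twist": [0,0,0],"hand": 0.02},{"translation": [0,-0.001,0.0045],"twist": [0,0,0],"hand": 0.02},{"translation": [0,-0.001,0.0045],"twist": [0,0,0],"hand": 0.02}]}}

```text
clock: 12.5
tcp_pos: [492.3, 255.6, 122.1]
tcp_rot: [3.14, 0.002, 2.967]
wrist_force: [-0.7, -0.6, 7.2]
opening: 23.2
grasp_force: 51.1
```

>>> {"api": "send_rows", "payload": {"deltas": [{"translation": [0,0,0],"twist": [0,0,0],"hand": 0.03},{"translation": [0,0,0],"twist": [0,0,0],"hand": 0.045},{"translation": [0,0,0],"twist": [0,0,0],"hand": 0.05},{"translation": [0,0,0],"twist": [0,0,0],"hand": 0.05},{"translation": [0,0,-0.03],"twist": [0,0,0],"hand": 0.05},{"translation": [0,0,-0.07],"twist": [0,0,0],"hand": 0.05},{"translation": [0,0,-0.12],"twist": [0,0,0],"hand": 0.05},{"translation": [0,0,-0.16],"twist": [0,0,0],"hand": 0.05}]}}

```text
clock: 13.3
tcp_pos: [491.5, 255.2, 283.2]
tcp_rot: [3.141, 0.001, 2.967]
wrist_force: [1.5, 0.9, -0.6]
opening: 50.0
grasp_force: 0.0
```

```bash
python3 -c "
from h import *
near(492,254.7,150,180,30)
go(467,-231,200,70)"
```

```text
near 577 mean [488.1 255.3 160.4] mid [489.5 255.  163.1] span [23.2 23.5 26.2] top 176.3
pos [493.8 256.3 289.4] rot [179.6   0.4 170. ] -> t [-0.0579 -0.4851  0.0866] w [  0.6  -0.  100. ] q7 0.9 t= 13.35
```

>>> {"api": "send_rows", "payload": {"deltas": [{"translation": [-0.058,-0.485,0],"twist": [0,0,0],"hand": 0.06},{"translation": [-0.058,-0.485,0],"twist": [0,0,0],"hand": 0.06},{"translation": [-0.058,-0.485,0.0],"twist": [0,0,0],"hand": 0.06},{"translation": [-0.058,-0.485,0.0],"twist": [0,0,0],"hand": 0.06},{"translation": [-0.058,-0.485,0.03],"twist": [0,0,0],"hand": 0.06},{"translation": [-0.058,-0.485,0.03],"twist": [0,0,0],"hand": 0.06},{"translation": [-0.058,-0.485,0.05],"twist": [0,0,0],"hand": 0.06},{"translation": [-0.058,-0.485,0.05],"twist": [0,0,0],"hand": 0.06}]}}

```text
clock: 14.15
tcp_pos: [468.9, -143.3, 249.7]
tcp_rot: [3.141, 0.001, 2.967]
wrist_force: [1.8, -0.2, -0.7]
opening: 59.9
grasp_force: 0.0
```

```bash
python3 -c "
from h import *
go(467,-231,180,170)"
```

```text
pos [ 468.9 -143.3  249.7] rot [1.8e+02 1.0e-01 1.7e+02] -> t [-0.0133 -0.0867  0.0697] w [0.  0.1 0. ] q7 1.72 t= 14.15
```

>>> {"api": "send_rows", "payload": {"deltas": [{"translation": [-0.013,-0.087,0.07],"twist": [0,0,0],"hand": 0.06},{"translation": [-0.013,-0.087,0.07],"twist": [0,0,0],"hand": 0.06},{"translation": [-0.013,-0.087,0.07],"twist": [0,0,0],"hand": 0.06},{"translation": [-0.013,-0.087,0.07],"twist": [0,0,0],"hand": 0.06},{"translation": [-0.013,-0.087,0.07],"twist": [0,0,0],"hand": 0.06}]}}

```text
clock: 14.65
tcp_pos: [467.4, -228.2, 180.2]
tcp_rot: [3.141, 0.0, 2.968]
wrist_force: [0.9, -0.6, 0.6]
opening: 59.9
grasp_force: 0.0
```

```bash
python3 -c "
from h import *
near(467,-231,100,112,35);near(467,-231,20,95,35);near(382,-234,60,95,35);near(382,-234,83,95,35)
go(467,-231,62,170)"
```

```text
near 2281 mean [ 471.4 -234.6  105.9] mid [ 472.7 -234.8  104.3] span [39.6 38.8  8.4] top 108.5
near 854 mean [ 456.3 -230.9   63.2] mid [ 462.6 -234.    57.5] span [21.5 39.1 75. ] top 95.0
near 1617 mean [ 381.8 -237.5   85.9] mid [ 381.3 -238.3   76. ] span [33.6 34.  31.7] top 91.8
near 1258 mean [ 381.6 -238.2   87.8] mid [ 381.3 -238.9   87.6] span [30.2 30.1  9.2] top 92.2
pos [ 467.8 -228.   180.7] rot [1.800e+02 1.000e-01 1.701e+02] -> t [ 0.0005 -0.0032  0.1187] w [0.  0.1 0.1] q7 1.94 t= 14.85
```

>>> {"api": "send_rows", "payload": {"deltas": [{"translation": [-0.0055,-0.006,0.03],"twist": [0,0,0],"hand": 0.06},{"translation": [-0.0055,-0.006,0.07],"twist": [0,0,0],"hand": 0.06},{"translation": [-0.0055,-0.006,0.11],"twist": [0,0,0],"hand": 0.06},{"translation": [-0.0055,-0.006,0.119],"twist": [0,0,0],"hand": 0.06},{"translation": [-0.0055,-0.006,0.119],"twist": [0,0,0],"hand": 0.06},{"translation": [-0.0055,-0.006,0.119],"twist": [0,0,0],"hand": 0.03},{"translation": [-0.0055,-0.006,0.119],"twist": [0,0,0],"hand": 0.03},{"translation": [-0.0055,-0.006,0.119],"twist": [0,0,0],"hand": 0.03}], "newtons": 40}}

```text
clock: 15.65
tcp_pos: [472.5, -236.4, 62.6]
tcp_rot: [-3.141, 0.003, 2.967]
wrist_force: [0.7, 2.0, 9.1]
opening: 40.0
grasp_force: 40.3
```

>>> {"api": "send_rows", "payload": {"deltas": [{"translation": [0,0,0],"twist": [0,0,0],"hand": 0.03},{"translation": [0,0,0],"twist": [0,0,0],"hand": 0.03},{"translation": [0,0,-0.03],"twist": [0,0,0],"hand": 0.03},{"translation": [0,0,-0.06],"twist": [0,0,0],"hand": 0.03},{"translation": [0,0,-0.09],"twist": [0,0,0],"hand": 0.03},{"translation": [0,0,-0.1],"twist": [0,0,0],"hand": 0.03},{"translation": [0,0,-0.1],"twist": [0,0,0],"hand": 0.03}]}}

```text
clock: 16.35
tcp_pos: [472.2, -236.5, 162.6]
tcp_rot: [-3.141, 0.004, 2.967]
wrist_force: [-0.4, 0.1, -1.7]
opening: 40.1
grasp_force: 40.7
```

```bash
python3 -c "
from h import *
go(463.3,85.6,165,170)"
```

```text
pos [ 472.2 -236.5  162.6] rot [-180.     0.2  170. ] -> t [ 0.0647  0.3157 -0.0028] w [-0.   0.2  0. ] q7 1.97 t= 16.35
```

>>> {"api": "send_rows", "payload": {"deltas": [{"translation": [0.006,0.03,0],"twist": [0,0,0],"hand": 0.03},{"translation": [0.014,0.07,0],"twist": [0,0,0],"hand": 0.03},{"translation": [0.023,0.11,0],"twist": [0,0,0],"hand": 0.03},{"translation": [0.031,0.15,0],"twist": [0,0,0],"hand": 0.03},{"translation": [0.039,0.19,0],"twist": [0,0,0],"hand": 0.03},{"translation": [0.047,0.23,0],"twist": [0,0,0],"hand": 0.03},{"translation": [0.055,0.265,0],"twist": [0,0,0],"hand": 0.03},{"translation": [0.06,0.29,0],"twist": [0,0,0],"hand": 0.03}]}}

```text
clock: 17.15
tcp_pos: [461.4, 62.5, 159.6]
tcp_rot: [-3.141, -0.002, 2.97]
wrist_force: [0.0, -0.9, -1.2]
opening: 40.0
grasp_force: 40.7
```

>>> {"api": "send_rows", "payload": {"deltas": [{"translation": [0.004,0.015,0],"twist": [0,0,0],"hand": 0.03},{"translation": [0.005,0.026,0],"twist": [0,0,0],"hand": 0.03},{"translation": [0.005,0.026,0],"twist": [0,0,0],"hand": 0.03},{"translation": [0.005,0.026,0],"twist": [0,0,0],"hand": 0.03}]}}

```text
clock: 17.55
tcp_pos: [462.0, 85.5, 160.4]
tcp_rot: [-3.141, -0.001, 2.967]
wrist_force: [0.1, -0.7, -1.4]
opening: 39.8
grasp_force: 40.7
```

```bash
python3 -c "
from h import *
P=holes('w7')
go(463.2,85.6,73,170)"
```

```text
hole 448.2 1.1 r 38.2 4295.5
pos [462.1  85.1 160.5] rot [-180.    -0.   169.9] -> t [-0.001   0.0007  0.0875] w [-0.  -0.  -0.1] q7 1.29 t= 17.6
```

View pics/w7.png

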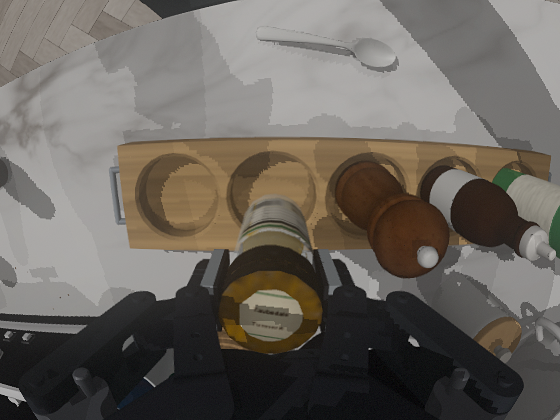

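The spice jar hangs over the second well at (270,190), next to the mill. The end well is free at (177,195), and the cruet and oil bottle stand in place.

>>> {"api": "send_rows", "payload": {"deltas": [{"translation": [-0.001,0,0.025],"twist": [0,0,0],"hand": 0.03},{"translation": [-0.001,0,0.05],"twist": [0,0,0],"hand": 0.03},{"translation": [-0.001,0,0.07],"twist": [0,0,0],"hand": 0.03},{"translation": [-0.001,0,0.084],"twist": [0,0,0],"hand": 0.03},{"translation": [-0.001,0,0.088],"twist": [0,0,0],"hand": 0.03},{"translation": [-0.001,0,0.088],"twist": [0,0,0],"hand": 0.03},{"translation": [-0.001,0,0.088],"twist": [0,0,0],"hand": 0.03}]}}

```text
clock: 18.3
tcp_pos: [463.5, 85.3, 73.1]
tcp_rot: [-3.141, 0.0, 2.966]
wrist_force: [0.1, 0.5, -1.5]
opening: 40.0
grasp_force: 40.3
```

```bash
python3 -c "
from h import *
go(463.2,85.6,72.5,170)"
```

```text
pos [463.5  85.3  73.1] rot [-180.     0.   169.9] -> t [0.0003 0.0002 0.0006] w [-0.   0.  -0.1] q7 1.36 t= 18.3
```

>>> {"api": "send_rows", "payload": {"deltas": [{"translation": [0,0,0.001],"twist": [0,0,0],"hand": 0.03},{"translation": [0,0,0.001],"twist": [0,0,0],"hand": 0.045},{"translation": [0,0,0.001],"twist": [0,0,0],"hand": 0.054},{"translation": [0,0,0.001],"twist": [0,0,0],"hand": 0.054},{"translation": [0,0,-0.03],"twist": [0,0,0],"hand": 0.054},{"translation": [0,0,-0.07],"twist": [0,0,0],"hand": 0.054},{"translation": [0,0,-0.12],"twist": [0,0,0],"hand": 0.054},{"translation": [0,0,-0.15],"twist": [0,0,0],"hand": 0.054}]}}

```text
clock: 19.1
tcp_pos: [463.8, 86.0, 226.0]
tcp_rot: [3.14, 0.003, 2.967]
wrist_force: [-0.1, 0.3, -0.6]
opening: 53.8
grasp_force: 0.0
```

```bash
python3 -c "
from h import *
near(463,86,108,125,30)
go(381.5,-238.5,160,120)"
```

```text
near 1866 mean [461.7  86.  115.8] mid [462.7  86.  113.4] span [40.2 39.5 10.7] top 118.7
pos [465.6  86.2 229.4] rot [179.8   0.4 170. ] -> t [ 0.0267 -0.3347  0.0679] w [ 0.4  0.3 50. ] q7 1.26 t= 19.15
```

>>> {"api": "send_rows", "payload": {"deltas": [{"translation": [0.027,-0.335,0.0],"twist": [0,0,50],"hand": 0.066},{"translation": [0.027,-0.335,0.0],"twist": [0,0,50],"hand": 0.066},{"translation": [0.027,-0.335,0.0],"twist": [0,0,50],"hand": 0.066},{"translation": [0.027,-0.335,0.03],"twist": [0,0,50],"hand": 0.066},{"translation": [0.027,-0.335,0.06],"twist": [0,0,50],"hand": 0.066},{"translation": [0.027,-0.335,0.068],"twist": [0,0,50],"hand": 0.066},{"translation": [0.027,-0.335,0.068],"twist": [0,0,50],"hand": 0.066},{"translation": [0.027,-0.335,0.068],"twist": [0,0,50],"hand": 0.066}]}}

```text
clock: 19.95
tcp_pos: [374.6, -245.2, 153.3]
tcp_rot: [-3.138, 0.001, 2.083]
wrist_force: [-0.4, 0.5, -0.3]
opening: 65.7
grasp_force: 0.0
```

>>> {"api": "send_rows", "payload": {"deltas": [{"translation": [0,0,0],"twist": [0,0,0],"hand": 0.066},{"translation": [0,0,0],"twist": [0,0,0],"hand": 0.066}]}}

```text
clock: 20.15
tcp_pos: [378.8, -238.2, 154.9]
tcp_rot: [3.141, -0.0, 2.096]
wrist_force: [-0.3, -0.0, 0.4]
opening: 65.8
grasp_force: 0.0
```

```bash
python3 -c "
from h import *
near(381,-238,60,97,35);near(381,-238,83,97,35)
go(381.5,-238.5,160,120)"
```

```text
near 1983 mean [ 378.8 -234.4   83.4] mid [ 381.  -237.6   76. ] span [34.9 34.7 31.9] top 91.9
near 1307 mean [ 380.3 -236.8   87.8] mid [ 380.7 -238.2   87.4] span [30.2 29.8  8.8] top 91.8
pos [ 379.3 -237.7  155.2] rot [180.    0.  120.2] -> t [-0.0018  0.0015 -0.0048] w [0.  0.  0.2] q7 1.36 t= 20.25
```

>>> {"api": "send_rows", "payload": {"deltas": [{"translation": [-0.001,0.0013,0.03],"twist": [0,0,0],"hand": 0.066},{"translation": [-0.001,0.0013,0.07],"twist": [0,0,0],"hand": 0.066},{"translation": [-0.001,0.0013,0.11],"twist": [0,0,0],"hand": 0.066},{"translation": [-0.001,0.0013,0.122],"twist": [0,0,0],"hand": 0.066},{"translation": [-0.001,0.0013,0.122],"twist": [0,0,0],"hand": 0.066},{"translation": [-0.001,0.0013,0.122],"twist": [0,0,0],"hand": 0.03},{"translation": [-0.001,0.0013,0.122],"twist": [0,0,0],"hand": 0.03},{"translation": [-0.001,0.0013,0.122],"twist": [0,0,0],"hand": 0.03}], "newtons": 40}}

```text
clock: 21.05
tcp_pos: [381.0, -239.2, 34.3]
tcp_rot: [3.14, 0.002, 2.095]
wrist_force: [0.4, 1.4, 6.2]
opening: 38.0
grasp_force: 39.3
```

>>> {"api": "send_rows", "payload": {"deltas": [{"translation": [0,0,0],"twist": [0,0,0],"hand": 0.03},{"translation": [0,0,0],"twist": [0,0,0],"hand": 0.03},{"translation": [0,0,-0.03],"twist": [0,0,0],"hand": 0.03},{"translation": [0,0,-0.06],"twist": [0,0,0],"hand": 0.03},{"translation": [0,0,-0.09],"twist": [0,0,0],"hand": 0.03},{"translation": [0,0,-0.1],"twist": [0,0,0],"hand": 0.03},{"translation": [0,0,-0.1],"twist": [0,0,0],"hand": 0.03}]}}

```text
clock: 21.75
tcp_pos: [381.2, -239.3, 134.5]
tcp_rot: [3.139, 0.003, 2.095]
wrist_force: [-0.0, -0.1, -1.4]
opening: 38.6
grasp_force: 40.4
```

```bash
python3 -c "
from h import *
go(448.6,1.0,133,170)"
```

```text
pos [ 381.2 -239.3  134.5] rot [179.8   0.2 120.1] -> t [0.1743 0.1787 0.0015] w [  0.1   0.2 -49.9] q7 1.41 t= 21.75
```

>>> {"api": "send_rows", "payload": {"deltas": [{"translation": [0.02,0.02,0],"twist": [0,0,-6],"hand": 0.03},{"translation": [0.044,0.045,0],"twist": [0,0,-12],"hand": 0.03},{"translation": [0.07,0.072,0],"twist": [0,0,-19],"hand": 0.03},{"translation": [0.096,0.099,0],"twist": [0,0,-26],"hand": 0.03},{"translation": [0.122,0.126,0],"twist": [0,0,-33],"hand": 0.03},{"translation": [0.145,0.148,0],"twist": [0,0,-40],"hand": 0.03},{"translation": [0.162,0.166,0],"twist": [0,0,-46],"hand": 0.03},{"translation": [0.174,0.179,0],"twist": [0,0,-50],"hand": 0.03}]}}

```text
clock: 22.55
tcp_pos: [447.9, 3.0, 131.9]
tcp_rot: [3.141, -0.001, 2.973]
wrist_force: [0.8, -0.1, -1.0]
opening: 38.2
grasp_force: 40.4
```

>>> {"api": "send_rows", "payload": {"deltas": [{"translation": [0,0,0],"twist": [0,0,0],"hand": 0.03},{"translation": [0,0,0],"twist": [0,0,0],"hand": 0.03}]}}

```text
clock: 22.75
tcp_pos: [447.6, 0.4, 132.3]
tcp_rot: [-3.141, -0.001, 2.965]
wrist_force: [-0.6, -0.5, -0.1]
opening: 38.5
grasp_force: 40.4
```

```bash
python3 -c "
from h import *
P=holes('w8')
go(448.6,1.0,44.5,170)"
```

```text
pos [ 4.476e+02 -2.000e-01  1.324e+02] rot [-180.    -0.   169.8] -> t [-0.0009  0.0014  0.0879] w [-0.  -0.  -0.2] q7 1.52 t= 22.8
```

View pics/w8.png

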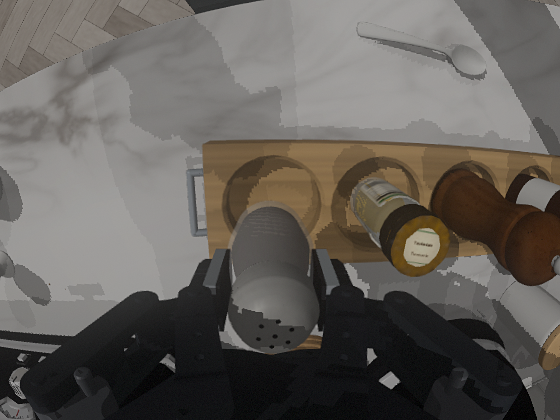

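The salt shaker hangs upright over the end well at (270,190), and the spice jar stands in its own well.

>>> {"api": "send_rows", "payload": {"deltas": [{"translation": [-0.001,0.001,0.025],"twist": [0,0,0],"hand": 0.03},{"translation": [-0.001,0.001,0.05],"twist": [0,0,0],"hand": 0.03},{"translation": [-0.001,0.001,0.07],"twist": [0,0,0],"hand": 0.03},{"translation": [-0.001,0.001,0.083],"twist": [0,0,0],"hand": 0.03},{"translation": [-0.001,0.001,0.087],"twist": [0,0,0],"hand": 0.03},{"translation": [-0.001,0.001,0.087],"twist": [0,0,0],"hand": 0.03},{"translation": [-0.001,0.001,0.087],"twist": [0,0,0],"hand": 0.03}]}}

```text
clock: 23.5
tcp_pos: [449.4, 1.1, 46.3]
tcp_rot: [-3.142, 0.001, 2.966]
wrist_force: [0.8, -0.9, -0.1]
opening: 38.4
grasp_force: 40.4
```

```bash
python3 -c "
from h import *
go(448.6,1,44.3,170)"
```

```text
pos [449.4   1.1  46.3] rot [-180.     0.   169.9] -> t [ 0.0008 -0.0003  0.002 ] w [-0.   0.  -0.1] q7 1.6 t= 23.5
```

>>> {"api": "send_rows", "payload": {"deltas": [{"translation": [0,0,0.002],"twist": [0,0,0],"hand": 0.03},{"translation": [0,0,0.002],"twist": [0,0,0],"hand": 0.03},{"translation": [0,0,0.002],"twist": [0,0,0],"hand": 0.045},{"translation": [0,0,0.002],"twist": [0,0,0],"hand": 0.06},{"translation": [0,0,0.002],"twist": [0,0,0],"hand": 0.06},{"translation": [0,0,0.002],"twist": [0,0,0],"hand": 0.06}]}}

```text
clock: 24.1
tcp_pos: [449.2, 1.8, 43.8]
tcp_rot: [-3.142, -0.0, 2.967]
wrist_force: [0.6, 0.5, 0.3]
opening: 59.8
grasp_force: 0.0
```

>>> {"api": "send_rows", "payload": {"deltas": [{"translation": [0,0,-0.03],"twist": [0,0,0],"hand": 0.06},{"translation": [0,0,-0.07],"twist": [0,0,0],"hand": 0.06},{"translation": [0,0,-0.12],"twist": [0,0,0],"hand": 0.06},{"translation": [0,0,-0.16],"twist": [0,0,0],"hand": 0.06},{"translation": [0,0,-0.21],"twist": [0,0,0],"hand": 0.06},{"translation": [0,0,-0.26],"twist": [0,0,0],"hand": 0.06},{"translation": [0,0,-0.26],"twist": [0,0,0],"hand": 0.06},{"translation": [0,0,-0.26],"twist": [0,0,0],"hand": 0.06}]}}

```text
clock: 24.9
tcp_pos: [449.5, 1.9, 304.7]
tcp_rot: [3.14, 0.002, 2.967]
wrist_force: [-0.3, -0.1, 0.2]
opening: 60.0
grasp_force: 0.0
```

```bash
python3 -c "
from h import *
p,d=grab_frame('wrist');cv2.imwrite('pics/w9.png',p[:,:,::-1])
for x,y,a,b in((449,1,85,110),(463,86,108,125),(478,170,153,170),(492,255,150,180),(474,-347,40,65),(370,-320,35,60)):near(x,y,a,b)
"
```

```text
near 709 mean [446.4   1.9  95.9] mid [448.5   1.7  93.6] span [34.6 33.2 17.1] top 102.2
near 1095 mean [462.   84.5 115.8] mid [463.2  85.3 113.5] span [40.5 40.3 10.9] top 119.0
near 111 mean [476.3 167.5 158.8] mid [476.6 167.9 158.4] span [11.1 11.5  8. ] top 162.4
near 328 mean [488.2 250.6 159.5] mid [489.5 252.9 162.9] span [23.2 20.4 25.5] top 175.6
near 512 mean [ 474.1 -346.8   51.3] mid [ 474.  -345.3   50.4] span [45.6 46.7 20.8] top 60.8
near 863 mean [ 371.8 -316.8   44.9] mid [ 371.8 -323.    44.2] span [58.8 56.5 18.3] top 53.3
```

View pics/w9.png

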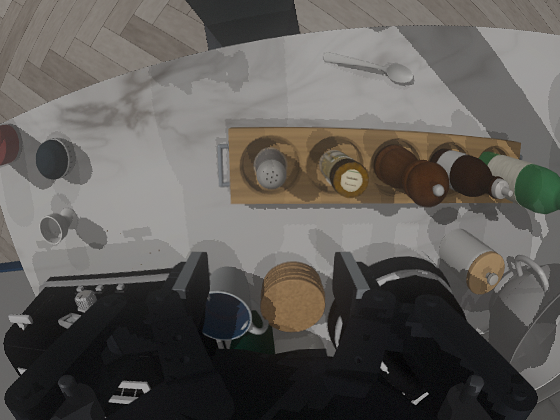

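The row in the rack runs salt (270,168), spice (348,175), mill (420,180), cruet (475,175) and oil (530,185), all upright. The egg cup at (55,228) and the timer at (55,158) haven't moved.

```bash
python3 -c "
from rig import *
print(job_done())"
```

```text
the job is handed in; nothing more can be done
None
```

The job is handed in: all five stand upright in the rack, stepping down oil bottle, vinegar cruet, pepper mill, spice jar, salt shaker, with the egg cup and egg timer left where they were, in about 25 s of robot time.

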